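# Fit-test two printed sleeves and hold the good one on the spring stop

### The arm

A 6-joint arm with a two-finger parallel gripper is mounted at the origin on the work surface. World frame = base frame: x ahead of the robot, y to its left, z up, the work surface at z = 0. Lengths are in m, angles in rad, forces in N, time in s.
With the tool pointing down it reaches from about 0.25 to 0.8 m from the base axis. Payload 3.9 kg.
Tool frame: the origin (TCP) lies on the centre line of the jaws, within the pads' length; the fingertips stand bot.tip_reach ahead of it and the grasp point (between the pads) is the TCP (bot.tip_reach is the distance from the TCP to the fingertips, in m); z points along the fingers, y is the line along which they close (so a half turn about z gives the same grasp; the last joint's range is limited). The gripper opens to 85 mm and grips with 20 to 120 N. Pads are 22 mm wide; open, the fingers measure 114 mm over their backs; the gripper's body (76 mm by 85 mm) begins 54 mm behind the grasp point. The pads swing forward as they close: fully open they stand 13 mm farther back than shut.
Start: joints at [-1.348, 0.26, -0.138, 1.173, 0, 1.571], TCP at [0.116, -0.512, 0.25] pointing down, gripper open.
Joint ranges: [-2.78, 2.78], [-0.83, 1.72], [-1.28, 1.37], [-1.9, 2.12], [-1.57, 1.48], [-3.14, 3.14]. Speed limits (rad/s): [2.57, 2.57, 3.14, 3.14, 3.14, 3.14].

### API

Orientations are given as a unit quaternion [w, x, y, z].
In Python, from workcell import observe, grab_frame, bot, finder gives the robot as it stands.
- The arm moves only by the shell command python3 -m jog 'ROWS' [FORCE]. ROWS is JSON, a list of rows, each an object with "slide": the shift along the tool's x, y, z each as a share of 0.25 m, from -1 to 1, a list of three; "roll": the turn about the tool's z as a share of 180 degrees, from -1 to 1; "fingers": the closure in counts, from 0 (fully open) to 255 (shut). A call has 1 to 8 rows; each row shifts and turns the commanded pose from where the row before left it, along the tool's axes as they then stand; what a row does not reach is not made up. A row lasts 1/12 s, in which the tool goes at most 41.7 mm and 7.16 degrees, less where a joint would pass 70% of its speed; a pose out of reach is approached as far as the arm can. A call with a number of a shift or a turn outside -1 to 1 is refused whole. A call with a gripper value outside its range is refused whole. The fingers move at their own pace and stop on an object; FORCE is the grip in N (left out, the last holds). Time passes only in rows, so rows that do not move let the fingers close. It gives the time, the measured TCP pose, the force, the opening and the grip force at its end, in the units of the state.
- observe(): the state, without advancing time (a new reading comes with each control period).
- grab_frame(name): name is "scene" or "top"; returns a dict with "pixels" (480x640x3 uint8, blue, green, red), "depth" (480x640 float32, m along the optical axis (not along the pixel's ray), 0 where there is no reading), "fx", "fy", "cx", "cy" (pixels), "world_to_cam" (4x4, takes a point from world to camera coordinates). Camera axes: x right, y down, z forward; pixel columns grow to the right and rows downward; lengths in m; the calibration is good to about 2 mm. A picture is of the moment at which its call begins.
- bot.job_done(): hands the job in; it is judged then, once.
Trained networks look in the newest picture that a camera, given by its name, has taken for a name from the list of things; names that differ only in an ending like _2 or _b are one class to them, and where a whole thing is asked for, a point or a joint stands for the part that bears it (a point fixed in the world has none). Each returns a list of dicts, best first, with "confidence" (0 to 1); they miss things now and then, are a little off and sometimes report something else, mostly with a low value. They report only what shows in the picture. A call takes as long as a camera call. They do not tell look-alikes from the thing itself.
- finder.look_for(camera, label): "extent" ([centre column, centre row, width, height] in pixels, round what is visible of it).
- finder.trace(camera, label): "mask" (480x640 bool, what is visible of it) and "extent" ([centre column, centre row, width, height] in pixels, round what is visible of it).
- finder.place_of(camera, label): "at" ([column, row] in pixels: a listed point, or the origin of a listed thing).
The state is a dict: "t": time; "q": joint angles; "joint_vel": joint speeds; "joint_efforts": joint torques, N m; "position": TCP position; "orientation": TCP orientation; "wrist_force": force on the tool from outside, world axes, zero at the start; "wrist_torque": the same for the moment, N m; "gripper_width": opening from 0.0 (shut) to 1.0 (fully open); "gripper_force": force on a finger pad.
Only numpy, scipy, OpenCV 4.12 (cv2) and the standard library are available. Lean on these libraries where they do the work, as an engineer would, in place of code of your own. Each camera call takes 0.05 s, during which the arm holds its last target. There are 200 camera calls.

### The job

Use the pin of the green test stand to find out which of the two white sleeves is good: the good one slides over the pin right down to the brass collar, the bad one sticks part-way. Put the bad sleeve in the red tray and let go of it; then, with the good one on the pin, press it straight down against the sprung collar until it is fully home on the dark steel stop, and finish while still holding it down there, firmly but without forcing it. Leave everything else on the bench where it is.

Things in the scene. Friction and masses are not known exactly. Their poses are not given: they have to be found in the camera images.
- sleeve_a_mid (a point): one of two look-alike white printed sleeves, standing upright on the bench: a tube 30 mm outside diameter, 44 mm tall, 16 mm bore right through, about 30 g, rigid; either end may go down. One of the two (not known which) has a sagged ridge hidden in the middle of its bore, 12 mm wide inside, 16 to 28 mm up. This point is the sleeve's centre, 22 mm above its underside; z along its axis.
- sleeve_b_mid (a point): one of two look-alike white printed sleeves, standing upright on the bench: a tube 30 mm outside diameter, 44 mm tall, 16 mm bore right through, about 30 g, rigid; either end may go down. One of the two (not known which) has a sagged ridge hidden in the middle of its bore, 12 mm wide inside, 16 to 28 mm up. This point is the sleeve's centre, 22 mm above its underside; z along its axis.
- pin_tip (a point): top of the upright steel gauge pin in the middle of the green test stand (fixed to the bench, base plate 100 x 100 x 12 mm). The pin is 13 mm in diameter, its last 10 mm taper to 6 mm at the tip; the tip is 64 mm above the bench, 30 mm above the relaxed brass collar and 40 mm above the steel stop. The good sleeve comes to rest on the collar with its underside 34 mm above the bench, the bad one sticks with its underside more than 40 mm above it.
- stop_face (a point): centre of the top face of the dark steel stop disc (40 mm diameter) around the foot of the pin, 24 mm above the bench; a sleeve fully home stands on this face with its centre 22 mm above it. z is up.
- collar (a joint): how far the sprung brass collar (23 mm diameter, around the pin) is pressed down, m: 0 = relaxed, its top 10 mm above the stop face; 0.010 = level with the stop face. It pushes up with 5 N when relaxed, rising to 10 N when level, so a sleeve only resting on it does not sink.
- tray: red open tray fixed to the bench, 120 x 150 mm outside (x, y), 28 mm tall, walls and floor 4 mm; origin under its centre, on the bench.
- heatsink: aluminium finned heat sink with a black fan, 65 x 50 x 58 mm; a bystander to be left alone; origin at its underside
- driver: screwdriver lying on the bench; a bystander to be left alone; origin at its underside
- cup: open stainless steel cup, 84 mm wide, 110 mm tall; a bystander to be left alone; origin at its underside
- jar: clear jar, 52 mm wide, 70 mm tall; a bystander to be left alone; origin at its underside
- battery: blue battery pack with a black band, 75 x 50 x 36 mm; a bystander to be left alone; origin at its underside
- block: green flat block, 60 x 90 x 30 mm; a bystander to be left alone; origin at its underside
There are look-alikes about, which are no part of the job. What is shaped like the part that bears sleeve_b_mid but turquoise is not meant. What is shaped like the part that bears pin_tip but pink is not meant.

How it is judged:
By the outcome, as a careful person would: the job done as asked, in the order asked, and still so for the second after the job is handed in, while the arm keeps its last pose, push and grip.
It also fails if it takes over 72 s, if anything falls off the work surface, if the arm or the gripper's body presses on something with over 40 N, if the wrist force passes 120 N, or if a joint passes its speed limit or range.

## Working session

There is one attempt and no reset: what is moved stays moved. The work goes in short steps, Python scripts to look and compute and a shell command to move; the robot and the scene stay as the last step left them, time stands still between calls to the robot, and variables do not carry over. Pictures are saved under pics/ and viewed, at most 10 in all, crops included, and the job is handed in when it is done.

```bash
mkdir -p pics
cat > h.py <<'E'
import numpy as np, cv2
from workcell import observe, grab_frame, bot, finder
def deproj(f,u,v,z=None):
    "world point of pixel: from depth, or on the plane world z"
    R=f["world_to_cam"][:3,:3];t=f["world_to_cam"][:3,3]
    r=np.array([(u-f["cx"])/f["fx"],(v-f["cy"])/f["fy"],1.])
    o=-R.T@t;d=R.T@r
    if z is None: return o+d*f["depth"][int(round(v)),int(round(u))]
    return o+d*(z-o[2])/d[2]
E
python3 - <<'E'
from h import *
s=observe();print(s, bot.tip_reach)
for c in("scene","top"):
    f=grab_frame(c);cv2.imwrite(f"pics/{c}0.png",f["pixels"])
    print(c,np.round(-f["world_to_cam"][:3,:3].T@f["world_to_cam"][:3,3],3))
    for l,z in(("sleeve_a_mid",.022),("pin_tip",.064),("stop_face",.024),("tray",0),("heatsink",0),("cup",0),("jar",0),("battery",0),("block",0),("driver",0)):
        for d in finder.place_of(c,l)[:4]:
            print(l,round(d["confidence"],2),np.round(d["at"],1),np.round(deproj(f,*d["at"],z),4))
E
```

```text
{'t': 0.0, 'q': array([-1.34801430e+00,  2.60676512e-01, -1.39395021e-01,  1.17267987e+00,
        2.31290987e-05,  1.57080677e+00]), 'joint_vel': array([ 0.00017064,  0.00045282, -0.00103348, -0.00204159,  0.0008943 ,
       -0.00115768]), 'joint_efforts': array([-1.83169536e-04, -4.05676067e+01,  2.53921330e+01,  1.86495145e-02,
       -1.87629203e-04,  1.57090443e-05]), 'position': array([ 0.11585903, -0.51139165,  0.24945897]), 'orientation': array([-9.72765400e-04,  9.93802540e-01,  1.11155545e-01, -9.71761961e-05]), 'wrist_force': array([-0.11263734,  0.46032366, -0.75650271]), 'wrist_torque': array([-0.01608117, -0.06859676,  0.03865585]), 'gripper_force': 0.0, 'gripper_width': 1.0018392569328884} 0.019
scene [0.835 0.429 0.865]
sleeve_a_mid 0.46 [340.4 178.7] [ 0.4632 -0.1639  0.022 ]
pin_tip 0.75 [460.5 401.7] [0.5386 0.3991 0.064 ]
pin_tip 0.72 [201.9 230.2] [ 0.8178 -0.148   0.064 ]
pin_tip 0.62 [271.1 191.5] [ 0.6408 -0.175   0.064 ]
stop_face 0.86 [208.3 241.4] [ 0.8144 -0.1417  0.024 ]
stop_face 0.66 [276.4 198.3] [ 0.6283 -0.1807  0.024 ]
tray 0.71 [359.8 317.7] [0.598
[... 563 characters left out ...]
d 0.33 [152.2 215.3] [0.6953 0.3822 0.022 ]
pin_tip 0.83 [384.1 148.5] [ 0.8258 -0.1529  0.064 ]
pin_tip 0.77 [399.6 233.4] [ 0.632  -0.1794  0.064 ]
stop_face 0.85 [397.5 231.8] [ 0.6417 -0.1802  0.024 ]
stop_face 0.58 [381.2 156.3] [ 0.82   -0.1499  0.024 ]
tray 0.68 [248.1 251.3] [0.6086 0.1647 0.    ]
tray 0.29 [398.7 235.4] [ 0.6368 -0.1857  0.    ]
heatsink 0.9 [316.5 253.2] [0.6001 0.006  0.    ]
cup 0.97 [154.2 214.4] [0.7016 0.3852 0.    ]
jar 0.62 [316.4 248.4] [0.6113 0.006  0.    ]
jar 0.57 [146.3 295. ] [0.5135 0.3998 0.    ]
battery 0.98 [500.1 314.6] [ 0.4493 -0.4076  0.    ]
block 0.97 [479.7 210.5] [ 0.6905 -0.3767  0.    ]
driver 0.82 [325.8 175.8] [ 0.7834 -0.02    0.    ]
```

View pics/scene0.png

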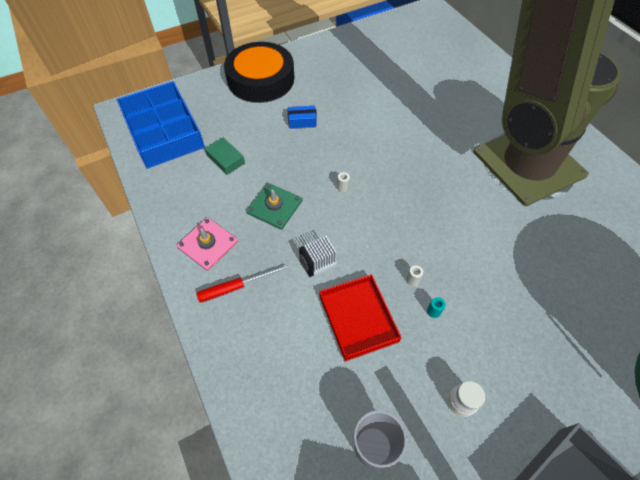

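View pics/top0.png

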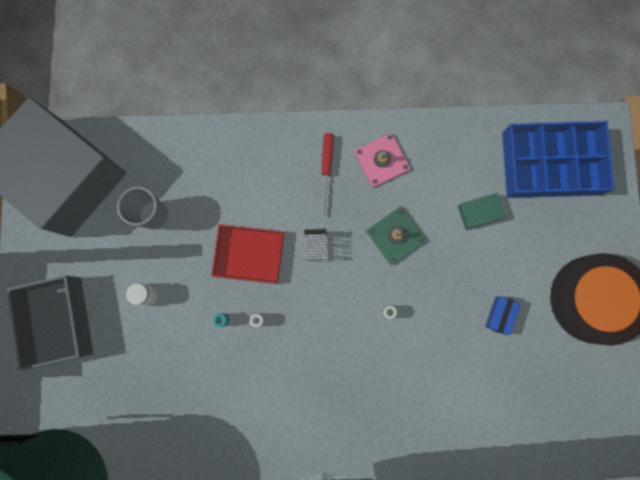

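The scene picture shows the green stand at (275,203), the pink one at (207,243), white sleeves at (344,181) and (415,274), and the turquoise look-alike at (437,307). In the top picture the green stand is at (398,234), the sleeves at (390,312) and (256,321), and the tray at (250,254). Next I'll locate these precisely.

```bash
cat > m.py <<'E'
from h import *
def cloud(f):
    d=f["depth"].astype(float);v,u=np.mgrid[:480,:640]
    P=np.stack([(u-f["cx"])/f["fx"]*d,(v-f["cy"])/f["fy"]*d,d],-1)
    M=f["world_to_cam"];return (P-M[:3,3])@M[:3,:3],d>0
if __name__=="__main__":
  for c in("scene","top"):
    f=grab_frame(c);X,ok=cloud(f);hsv=cv2.cvtColor(f["pixels"],cv2.COLOR_BGR2HSV)
    near=lambda p,r:ok&(np.hypot(X[...,0]-p[0],X[...,1]-p[1])<r)
    for n,p in(("A",(.465,-.157)),("B",(.445,.140)),("Turq",(.445,.225))):
        q=X[near(p,.045)&(X[...,2]>.036)]
        print(c,n,len(q),(q.min(0)+q.max(0))/2,q.max(0)-q.min(0))
    p=(.637,-.180)
    g=near(p,.085)&(hsv[...,0]>55)&(hsv[...,0]<95)&(hsv[...,1]>70)&(X[...,2]<.02)
    q=X[g];r=cv2.minAreaRect(cv2.convexHull(q[:,:2].astype(np.float32)*1000));print(c,"plate",r)
    for a,b in((.018,.028),(.028,.038),(.038,.058),(.058,.07)):
        q=X[near(p,.03)&(X[...,2]>a)&(X[...,2]<b)]
        if len(q):print(c,a,len(q),q.mean(0),(q.min(0)+q.max(0))/2,q.max(0)-q.min(0))
    t=ok&((hsv[...,0]<8)|(hsv[...,0]>172))&(hsv[...,1]>150)&near((.605,.165),.12)
    q=X[t];print("tray",cv2.minAreaRect(q[:,:2].astype(np.float32)*1000))
    np.set_printoptions(precision=4,suppress=True)
E
sed -i '2i np.set_printoptions(precision=4,suppress=True)' h.py; python3 m.py
```

```text
scene A 95 [ 0.4636 -0.1513  0.0415] [0.0298 0.0297 0.0107]
scene B 126 [0.4533 0.1427 0.0411] [0.0297 0.0281 0.0102]
scene Turq 139 [0.4553 0.2233 0.0415] [0.03   0.0291 0.0103]
scene plate ((636.5612182617188, -181.92431640625), (109.83592987060547, 109.46857452392578), 33.614418029785156)
scene 0.018 117 [ 0.6399 -0.1708  0.0227] [ 0.6379 -0.1765  0.0229] [0.0381 0.0397 0.0097]
scene 0.028 51 [ 0.6389 -0.1728  0.0328] [ 0.6375 -0.1759  0.0327] [0.0222 0.0238 0.0093]
scene 0.038 33 [ 0.639  -0.1732  0.0496] [ 0.6381 -0.1748  0.0485] [0.0122 0.0116 0.0187]
scene 0.058 12 [ 0.638  -0.1752  0.0621] [ 0.638  -0.1747  0.0617] [0.0075 0.0086 0.0061]
tray ((603.1489868164062, 164.01248168945312), (150.74656677246094, 119.84153747558594), 82.03203582763672)
top A 107 [ 0.4625 -0.1524  0.0437] [0.0284 0.028  0.0149]
top B 107 [0.4522 0.1422 0.0426] [0.0284 0.0286 0.0129]
top Turq 114 [0.4541 0.2225 0.0431] [0.0286 0.0287 0.0124]
top plate ((635.3563232421875, -177.535888671875), (96.96063232421875, 97.34137725830078), 33.9874267578125)
top 0.018 148 [ 0.6359 -0.1762  0.0237] [ 0.6368 -0.1766  0.0231] [0.0377 0.0373 0.0095]
top 0.028 54 [ 0.6347 -0.1758  0.0337] [ 0.6365 -0.1747  0.0328] [0.0213 0.0341 0.0097]
top 0.038 13 [ 0.635  -0.1743  0.0499] [ 0.6382 -0.1751  0.0477] [0.0158 0.0098 0.0189]
top 0.058 18 [ 0.6361 -0.1764  0.0621] [ 0.6357 -0.1764  0.0622] [0.0089 0.0094 0.0066]
tray ((600.5592041015625, 162.37014770507812), (146.9486083984375, 115.60369873046875), 82.14263153076172)
```

```bash
cat > d.py <<'E'
import sys
from h import *
from scipy.spatial.transform import Rotation as R
s=observe();o=s["orientation"];T=R.from_quat(np.r_[o[1:],o[0]])
t=np.array([float(a) for a in sys.argv[1:4]]);d=T.inv().apply(t-s["position"])
print("pos",s["position"],"z-axis",T.as_matrix()[:,2],"yaw",np.degrees(np.arctan2(*T.as_matrix()[1::-1,0])),"shares",d/.25,"F",s["wrist_force"],"M",s["wrist_torque"],"t",s["t"])
E
J="python3 -m jog"
python3 -m jog '[{"slide":[0.104,-0.068,0],"roll":0,"fingers":0},{"slide":[0.104,-0.068,0],"roll":0,"fingers":0},{"slide":[0.104,-0.068,0],"roll":0,"fingers":0},{"slide":[0.104,-0.068,0],"roll":0,"fingers":0},{"slide":[0.104,-0.068,0],"roll":0,"fingers":0},{"slide":[0.104,-0.068,0],"roll":0,"fingers":0},{"slide":[0.104,-0.068,0],"roll":0,"fingers":0},{"slide":[0.104,-0.068,0],"roll":0,"fingers":0}]' 60
python3 -m jog '[{"slide":[0.104,-0.068,0.06],"roll":0,"fingers":0},{"slide":[0.104,-0.068,0.06],"roll":0,"fingers":0},{"slide":[0.104,-0.068,0.06],"roll":0,"fingers":0},{"slide":[0.104,-0.068,0.06],"roll":0,"fingers":0},{"slide":[0.104,-0.068,0.06],"roll":0,"fingers":0},{"slide":[0.104,-0.068,0.06],"roll":0,"fingers":0},{"slide":[0.1,-0.065,0.06],"roll":0,"fingers":0},{"slide":[0,0,0],"roll":0,"fingers":0}]'
python3 -m jog '[{"slide":[0,0,0],"roll":0,"fingers":0},{"slide":[0,0,0],"roll":0,"fingers":0}]'
python3 d.py .463 -.152 .028
```

```text
t: 1.87
position: [0.2896, -0.3323, 0.2505]
orientation: [0.0, 0.994, 0.111, 0.0]
wrist_force: [0.8, -1.0, -0.5]
gripper_width: 0.999
gripper_force: 0.0
t: 2.53
position: [0.4412, -0.1745, 0.143]
orientation: [-0.001, 0.993, 0.114, -0.0]
wrist_force: [-0.7, 0.3, -0.1]
gripper_width: 1.005
gripper_force: 0.0
t: 2.7
position: [0.4389, -0.1782, 0.1454]
orientation: [0.0, 0.994, 0.111, -0.0]
wrist_force: [-0.3, -0.5, 0.4]
gripper_width: 0.999
gripper_force: 0.0
pos [ 0.4389 -0.1782  0.1454] z-axis [-0.0007 -0.0003 -1.    ] yaw 12.792140586898926 shares [ 0.1173 -0.0809  0.4695] F [-0.3257 -0.5115  0.3673] M [-0.0223  0.0146 -0.0555] t 2.7
```

```bash
python3 -m jog '[{"slide":[0.059,-0.04,0],"roll":0,"fingers":0},{"slide":[0.058,-0.041,0.07],"roll":0,"fingers":0},{"slide":[0,0,0.1],"roll":0,"fingers":0},{"slide":[0,0,0.1],"roll":0,"fingers":0},{"slide":[0,0,0.1],"roll":0,"fingers":0},{"slide":[0,0,0.06],"roll":0,"fingers":0},{"slide":[0,0,0.04],"roll":0,"fingers":0},{"slide":[0,0,0],"roll":0,"fingers":0}]'
python3 -m jog '[{"slide":[0,0,0],"roll":0,"fingers":255},{"slide":[0,0,0],"roll":0,"fingers":255},{"slide":[0,0,0],"roll":0,"fingers":255},{"slide":[0,0,0],"roll":0,"fingers":255},{"slide":[0,0,0],"roll":0,"fingers":255},{"slide":[0,0,0],"roll":0,"fingers":255},{"slide":[0,0,0],"roll":0,"fingers":255},{"slide":[0,0,0],"roll":0,"fingers":255}]' 60
python3 -m jog '[{"slide":[0,0,0],"roll":0,"fingers":255},{"slide":[0,0,0],"roll":0,"fingers":255}]'
python3 d.py .463 -.152 .028
```

```text
t: 3.37
position: [0.4612, -0.1527, 0.0266]
orientation: [-0.001, 0.994, 0.11, -0.002]
wrist_force: [-0.4, 0.7, 0.0]
gripper_width: 1.004
gripper_force: 0.0
t: 4.03
position: [0.464, -0.1523, 0.029]
orientation: [0.001, 0.994, 0.111, 0.001]
wrist_force: [-1.1, -0.8, 5.6]
gripper_width: 0.338
gripper_force: 58.9
t: 4.2
position: [0.464, -0.1522, 0.029]
orientation: [0.001, 0.994, 0.111, 0.001]
wrist_force: [-1.6, -0.3, 5.5]
gripper_width: 0.332
gripper_force: 58.9
pos [ 0.464  -0.1522  0.029 ] z-axis [ 0.0018 -0.0011 -1.    ] yaw 12.77593087458804 shares [-0.0037 -0.0018  0.0039] F [-1.5886 -0.3309  5.4556] M [-0.0822  0.2483 -0.0077] t 4.2
```

```bash
python3 -m jog '[{"slide":[0,0,-0.06],"roll":0,"fingers":255},{"slide":[0,0,-0.12],"roll":0,"fingers":255},{"slide":[0,0,-0.12],"roll":0,"fingers":255},{"slide":[0.05,0.02,-0.1],"roll":0,"fingers":255},{"slide":[0.1,0.04,0],"roll":0,"fingers":255},{"slide":[0.12,0.045,0],"roll":0,"fingers":255},{"slide":[0.12,0.045,0],"roll":0,"fingers":255},{"slide":[0.12,0.045,0],"roll":0,"fingers":255}]'
python3 -m jog '[{"slide":[0.1,0.04,0],"roll":0,"fingers":255},{"slide":[0.04,0.012,0],"roll":0,"fingers":255},{"slide":[0,0,0],"roll":0,"fingers":255},{"slide":[0,0,0],"roll":0,"fingers":255},{"slide":[0,0,0],"roll":0,"fingers":255}]'
python3 d.py .637 -.176 .1
python3 - <<'E'
from m import *
f=grab_frame("scene");cv2.imwrite("pics/s1.png",cv2.resize(f["pixels"][130:250,200:360],(800,600),interpolation=cv2.INTER_CUBIC))
X,ok=cloud(f);hsv=cv2.cvtColor(f["pixels"],cv2.COLOR_BGR2HSV)
w=ok&(hsv[...,1]<50)&(hsv[...,2]>120)&(np.hypot(X[...,0]-.637,X[...,1]+.176)<.05)&(X[...,2]>.09)&(X[...,2]<.16)
q=X[w];print(len(q),q.min(0),q.max(0))
E
```

```text
t: 4.87
position: [0.5998, -0.1713, 0.1287]
orientation: [0.0, 0.994, 0.111, 0.001]
wrist_force: [-0.0, -0.3, 0.1]
gripper_width: 0.334
gripper_force: 59.1
t: 5.28
position: [0.6341, -0.1759, 0.1276]
orientation: [-0.0, 0.994, 0.111, -0.001]
wrist_force: [-0.3, -0.1, -0.4]
gripper_width: 0.333
gripper_force: 59.1
pos [ 0.6341 -0.1759  0.1276] z-axis [-0.0018  0.0004 -1.    ] yaw 12.768295433104976 shares [0.0116 0.0032 0.1104] F [-0.2921 -0.0635 -0.3654] M [0.0136 0.0143 0.0109] t 5.2833
108 [ 0.6137 -0.1926  0.0976] [ 0.6488 -0.1344  0.1563]
```

View pics/s1.png

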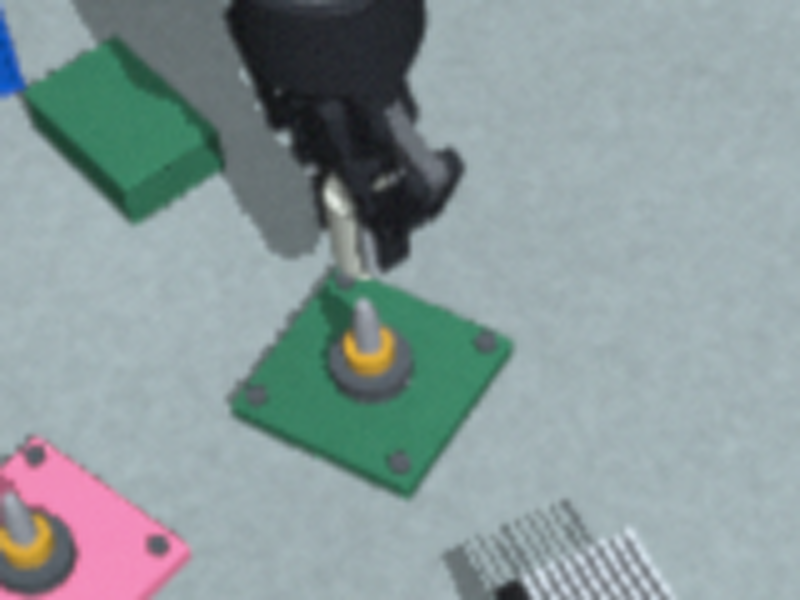

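The crop shows the sleeve at (345,240), held just above the green stand's pin tip at (365,305). I'll correct by about 3 mm and go down gently.

```bash
python3 -m jog '[{"slide":[0.011,0.003,0.04],"roll":0,"fingers":255},{"slide":[0,0,0.06],"roll":0,"fingers":255},{"slide":[0,0,0.04],"roll":0,"fingers":255},{"slide":[0,0,0.02],"roll":0,"fingers":255},{"slide":[0,0,0.02],"roll":0,"fingers":255},{"slide":[0,0,0],"roll":0,"fingers":255},{"slide":[0,0,0],"roll":0,"fingers":255}]'
python3 d.py .637 -.176 .063
```

```text
t: 5.92
position: [0.6381, -0.1764, 0.0827]
orientation: [-0.0, 0.994, 0.111, -0.0]
wrist_force: [0.1, 0.9, -0.4]
gripper_width: 0.336
gripper_force: 59.2
pos [ 0.6381 -0.1764  0.0827] z-axis [-0.0004  0.0001 -1.    ] yaw 12.760170691885847 shares [-0.0039 -0.0023  0.0788] F [ 0.132   0.9111 -0.4026] M [ 0.0443  0.0253 -0.0249] t 5.9167
```

```bash
python3 -m jog '[{"slide":[0,0,0.01],"roll":0,"fingers":255},{"slide":[0,0,0.01],"roll":0,"fingers":255},{"slide":[0,0,0.01],"roll":0,"fingers":255},{"slide":[0,0,0],"roll":0,"fingers":255}]'
python3 -m jog '[{"slide":[0,0,0.008],"roll":0,"fingers":255},{"slide":[0,0,0.008],"roll":0,"fingers":255},{"slide":[0,0,0],"roll":0,"fingers":255}]'
python3 -m jog '[{"slide":[0,0,0.008],"roll":0,"fingers":255},{"slide":[0,0,0],"roll":0,"fingers":255}]'
python3 -m jog '[{"slide":[0,0,0.008],"roll":0,"fingers":255},{"slide":[0,0,0],"roll":0,"fingers":255}]'
python3 d.py .637 -.176 .063
```

```text
t: 6.25
position: [0.638, -0.1763, 0.0749]
orientation: [-0.0, 0.994, 0.111, -0.0]
wrist_force: [-0.0, 0.9, -0.7]
gripper_width: 0.332
gripper_force: 59.2
t: 6.5
position: [0.638, -0.1763, 0.0708]
orientation: [-0.0, 0.994, 0.111, -0.0]
wrist_force: [0.2, 0.1, -0.0]
gripper_width: 0.332
gripper_force: 59.2
t: 6.67
position: [0.638, -0.1763, 0.0689]
orientation: [-0.0, 0.994, 0.111, -0.0]
wrist_force: [0.0, 0.4, -1.0]
gripper_width: 0.334
gripper_force: 59.2
t: 6.83
position: [0.6381, -0.1763, 0.067]
orientation: [-0.0, 0.994, 0.111, -0.0]
wrist_force: [0.2, 0.7, -0.7]
gripper_width: 0.337
gripper_force: 59.2
pos [ 0.6381 -0.1763  0.067 ] z-axis [-0.0004  0.0001 -1.    ] yaw 12.767561164277582 shares [-0.004  -0.002   0.0159] F [ 0.1881  0.7024 -0.7496] M [-0.0049 -0.0168 -0.026 ] t 6.8333
```

```bash
python3 -m jog '[{"slide":[0,0,0.008],"roll":0,"fingers":255},{"slide":[0,0,0],"roll":0,"fingers":255}]'
python3 -m jog '[{"slide":[0,0,0.006],"roll":0,"fingers":255},{"slide":[0,0,0],"roll":0,"fingers":255}]'
python3 -m jog '[{"slide":[0,0,0.004],"roll":0,"fingers":255},{"slide":[0,0,0],"roll":0,"fingers":255}]'
python3 d.py .637 -.176 .063
```

```text
t: 7.0
position: [0.638, -0.1763, 0.0649]
orientation: [-0.0, 0.994, 0.111, -0.0]
wrist_force: [-0.3, 0.1, -0.2]
gripper_width: 0.332
gripper_force: 59.2
t: 7.17
position: [0.6381, -0.1763, 0.0636]
orientation: [-0.0, 0.994, 0.111, -0.0]
wrist_force: [0.6, 0.2, 0.1]
gripper_width: 0.335
gripper_force: 59.2
t: 7.33
position: [0.6383, -0.1763, 0.0631]
orientation: [0.0, 0.994, 0.111, 0.0]
wrist_force: [-0.6, -0.4, -0.1]
gripper_width: 0.335
gripper_force: 59.3
pos [ 0.6383 -0.1763  0.0631] z-axis [ 0.0003 -0.0001 -1.    ] yaw 12.768271894145576 shares [-0.0049 -0.0025  0.0003] F [-0.5802 -0.4439 -0.1284] M [ 0.0242 -0.023  -0.0161] t 7.3333
```

```bash
python3 -m jog '[{"slide":[0,0,0.004],"roll":0,"fingers":255},{"slide":[0,0,0],"roll":0,"fingers":255},{"slide":[0,0,0],"roll":0,"fingers":255}]'
python3 -m jog '[{"slide":[0,0,0.004],"roll":0,"fingers":255},{"slide":[0,0,0],"roll":0,"fingers":255},{"slide":[0,0,0],"roll":0,"fingers":255}]'
python3 - <<'E'
from h import *
f=grab_frame("scene");cv2.imwrite("pics/s2.png",cv2.resize(f["pixels"][130:250,200:360],(800,600),interpolation=cv2.INTER_CUBIC))
E
```

```text
t: 7.58
position: [0.6384, -0.1764, 0.0624]
orientation: [0.0, 0.994, 0.111, 0.0]
wrist_force: [-0.9, -0.5, 4.5]
gripper_width: 0.333
gripper_force: 59.5
t: 7.83
position: [0.6384, -0.1763, 0.0613]
orientation: [0.0, 0.994, 0.111, 0.0]
wrist_force: [-1.1, 0.1, 4.8]
gripper_width: 0.338
gripper_force: 59.6
```

View pics/s2.png

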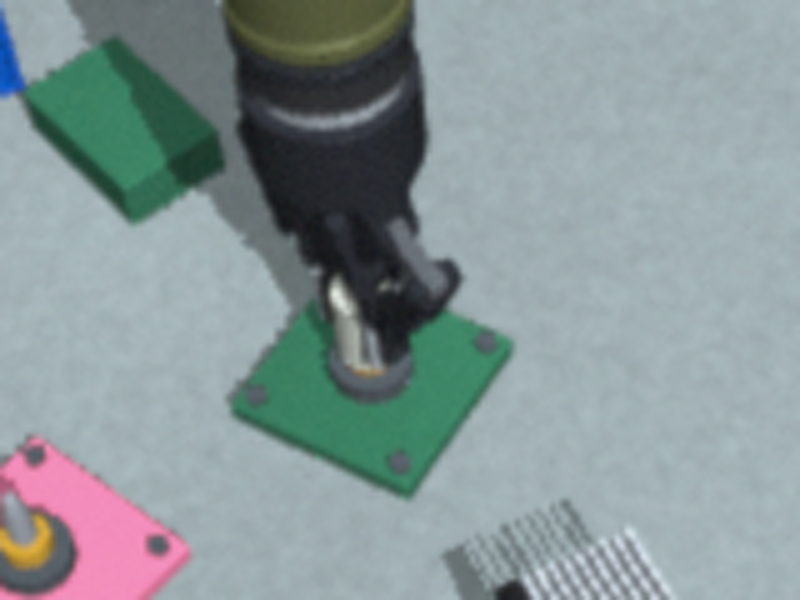

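The crop shows the sleeve seated at (360,330), with its foot on the brass collar. The force is 5 N at the collar height, so sleeve A is the good one and B is bad. I'll leave A on the pin and fetch B.

```bash
python3 -m jog '[{"slide":[0,0,-0.006],"roll":0,"fingers":255},{"slide":[0,0,0],"roll":0,"fingers":255},{"slide":[0,0,0],"roll":0,"fingers":100},{"slide":[0,0,0],"roll":0,"fingers":100},{"slide":[0,0,0],"roll":0,"fingers":100},{"slide":[0,0,0],"roll":0,"fingers":100},{"slide":[0,0,0],"roll":0,"fingers":100},{"slide":[0,0,0],"roll":0,"fingers":100}]'
python3 -m jog '[{"slide":[0,0,-0.04],"roll":0,"fingers":100},{"slide":[0,0,-0.08],"roll":0,"fingers":100},{"slide":[0,0,-0.12],"roll":0,"fingers":100},{"slide":[0,0,-0.12],"roll":0,"fingers":100},{"slide":[0,0,-0.12],"roll":0,"fingers":100},{"slide":[0,0,-0.12],"roll":0,"fingers":100},{"slide":[-0.037,-0.11,0],"roll":0,"fingers":100},{"slide":[-0.037,-0.117,0],"roll":0,"fingers":100}]'
python3 -m jog '[{"slide":[-0.037,-0.117,0],"roll":0,"fingers":100},{"slide":[-0.037,-0.117,0],"roll":0,"fingers":100},{"slide":[-0.037,-0.117,0],"roll":0,"fingers":100},{"slide":[-0.037,-0.117,0],"roll":0,"fingers":100},{"slide":[-0.037,-0.117,0],"roll":0,"fingers":100},{"slide":[-0.037,-0.117,0],"roll":0,"fingers":100},{"slide":[-0.037,-0.117,0],"roll":0,"fingers":100},{"slide":[-0.037,-0.117,0],"roll":0,"fingers":100}]'
python3 -m jog '[{"slide":[-0.037,-0.117,0],"roll":0,"fingers":100},{"slide":[-0.037,-0.117,0],"roll":0,"fingers":100},{"slide":[0,0,0],"roll":0,"fingers":100},{"slide":[0,0,0],"roll":0,"fingers":100}]'
python3 d.py .4535 .1425 .028
python3 - <<'E'
from h import *
f=grab_frame("scene");cv2.imwrite("pics/s3.png",f["pixels"])
E
```

```text
t: 8.55
position: [0.6381, -0.1763, 0.062]
orientation: [-0.0, 0.994, 0.111, -0.0]
wrist_force: [0.8, 0.1, 0.0]
gripper_width: 0.607
gripper_force: 0.0
t: 9.22
position: [0.6101, -0.1263, 0.216]
orientation: [0.001, 0.994, 0.11, 0.004]
wrist_force: [-0.5, 1.6, -0.0]
gripper_width: 0.607
gripper_force: 0.0
t: 9.88
position: [0.483, 0.0879, 0.2133]
orientation: [-0.0, 0.994, 0.111, 0.001]
wrist_force: [-0.6, -0.2, 0.2]
gripper_width: 0.606
gripper_force: 0.0
t: 10.22
position: [0.4574, 0.1206, 0.213]
orientation: [-0.008, 0.992, 0.124, -0.0]
wrist_force: [0.2, -0.5, -0.3]
gripper_width: 0.609
gripper_force: 0.0
pos [0.4574 0.1206 0.213 ] z-axis [-0.0029  0.0154 -0.9999] yaw 14.25429257136987 shares [ 0.0058 -0.0769  0.7415] F [ 0.2073 -0.452  -0.2545] M [ 0.0084 -0.0378  0.0057] t 10.2167
```

View pics/s3.png

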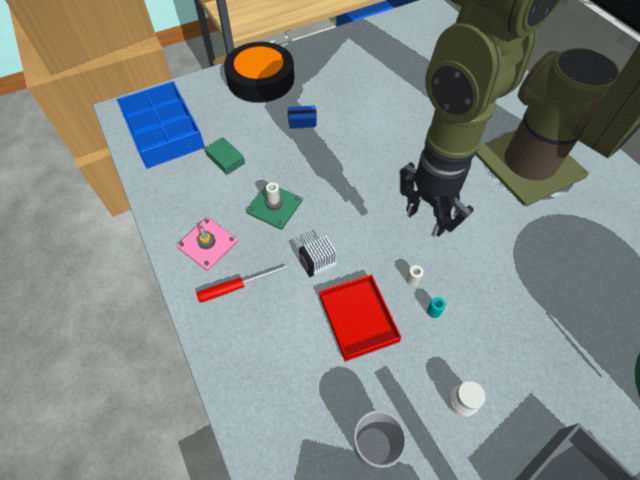

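The picture shows A standing on the green stand's pin at (272,195) and B still upright at (416,275), with the turquoise one beside it. The tool orientation is slightly off, so I'll check that before going on.

```bash
python3 -m jog '[{"slide":[0,0,0],"roll":0,"fingers":100},{"slide":[0,0,0],"roll":0,"fingers":100}]'
python3 d.py .4535 .1425 .028; python3 -c "
from h import *
print(observe()['q'],observe()['joint_vel'])"
```

```text
t: 10.43
position: [0.4582, 0.1198, 0.2125]
orientation: [-0.008, 0.992, 0.123, -0.001]
wrist_force: [0.3, -0.1, -0.3]
gripper_width: 0.606
gripper_force: 0.0
pos [0.4582 0.1198 0.2125] z-axis [-0.0036  0.0156 -0.9999] yaw 14.12470315918834 shares [ 0.0034 -0.0807  0.7393] F [ 0.2982 -0.1495 -0.2776] M [-0.072  -0.0014  0.0036] t 10.4333
[ 0.2456  0.1932 -0.3295  1.0478  0.016   3.1407] [ 0.0006  0.0036 -0.0018  0.0006  0.0015 -0.0007]
```

```bash
python3 -m jog '[{"slide":[0,0,0],"roll":-0.039,"fingers":100},{"slide":[0,0,0],"roll":-0.039,"fingers":100},{"slide":[0,0,0],"roll":-0.039,"fingers":100},{"slide":[0,0,0],"roll":-0.039,"fingers":100},{"slide":[0,0,0],"roll":-0.039,"fingers":100},{"slide":[0,0,0],"roll":-0.039,"fingers":100},{"slide":[0,0,0],"roll":-0.039,"fingers":100},{"slide":[0,0,0],"roll":-0.039,"fingers":100}]'
python3 -m jog '[{"slide":[0,0,0],"roll":-0.039,"fingers":100},{"slide":[0,0,0],"roll":-0.039,"fingers":100},{"slide":[0,0,0],"roll":-0.039,"fingers":100},{"slide":[0,0,0],"roll":0,"fingers":100},{"slide":[0,0,0],"roll":0,"fingers":100}]'
python3 d.py .4535 .1425 .028
```

```text
t: 11.1
position: [0.458, 0.1199, 0.2123]
orientation: [-0.008, 0.816, 0.578, 0.003]
wrist_force: [-0.3, 0.2, 0.4]
gripper_width: 0.607
gripper_force: 0.0
t: 11.52
position: [0.4578, 0.1201, 0.2123]
orientation: [-0.007, 0.7, 0.714, 0.004]
wrist_force: [-0.2, -0.6, -0.2]
gripper_width: 0.61
gripper_force: 0.0
pos [0.4578 0.1201 0.2123] z-axis [-0.0042  0.0157 -0.9999] yaw 91.20215087433684 shares [ 0.0782 -0.0126  0.7386] F [-0.154  -0.6253 -0.1511] M [0.0521 0.0449 0.0371] t 11.5167
```

```bash
python3 -m jog '[{"slide":[0.04,-0.006,0],"roll":0,"fingers":100},{"slide":[0.038,-0.006,0.1],"roll":0,"fingers":100},{"slide":[0,0,0.13],"roll":0,"fingers":100},{"slide":[0,0,0.13],"roll":0,"fingers":100},{"slide":[0,0,0.12],"roll":0,"fingers":100},{"slide":[0,0,0.06],"roll":0,"fingers":100},{"slide":[0,0,0],"roll":0,"fingers":100},{"slide":[0,0,0],"roll":0,"fingers":100}]'
python3 d.py .4535 .1425 .028
```

```text
t: 12.18
position: [0.4527, 0.1425, 0.0773]
orientation: [-0.008, 0.698, 0.716, 0.003]
wrist_force: [0.6, 0.8, 0.1]
gripper_width: 0.604
gripper_force: 0.0
pos [0.4527 0.1425 0.0773] z-axis [-0.0062  0.0155 -0.9999] yaw 91.40242715236175 shares [-0.0032  0.0044  0.197 ] F [0.555  0.8083 0.0511] M [-0.0212 -0.0244  0.0392] t 12.1833
```

```bash
python3 -m jog '[{"slide":[-0.003,0.004,0.08],"roll":0,"fingers":100},{"slide":[0,0,0.07],"roll":0,"fingers":100},{"slide":[0,0,0.04],"roll":0,"fingers":100},{"slide":[0,0,0],"roll":0,"fingers":100},{"slide":[0,0,0],"roll":0,"fingers":255},{"slide":[0,0,0],"roll":0,"fingers":255},{"slide":[0,0,0],"roll":0,"fingers":255},{"slide":[0,0,0],"roll":0,"fingers":255}]' 60
python3 -m jog '[{"slide":[0,0,0],"roll":0,"fingers":255},{"slide":[0,0,0],"roll":0,"fingers":255},{"slide":[0,0,0],"roll":0,"fingers":255}]'
python3 d.py .602 .163 .14
```

```text
t: 12.85
position: [0.4557, 0.1428, 0.032]
orientation: [-0.006, 0.698, 0.716, 0.006]
wrist_force: [-1.2, 0.2, 6.8]
gripper_width: 0.334
gripper_force: 59.5
t: 13.1
position: [0.4557, 0.1428, 0.032]
orientation: [-0.006, 0.698, 0.716, 0.006]
wrist_force: [-1.1, -0.2, 7.4]
gripper_width: 0.337
gripper_force: 59.5
pos [0.4557 0.1428 0.032 ] z-axis [-0.0008  0.0171 -0.9999] yaw 91.4489164766121 shares [ 0.0732  0.587  -0.4309] F [-1.1293 -0.2148  7.3964] M [-0.036   0.1869 -0.0319] t 13.1
```

```bash
python3 -m jog '[{"slide":[0,0,-0.06],"roll":0,"fingers":255},{"slide":[0,0,-0.12],"roll":0,"fingers":255},{"slide":[0,0,-0.12],"roll":0,"fingers":255},{"slide":[0,0,-0.1],"roll":0,"fingers":255},{"slide":[0.014,0.11,-0.03],"roll":0,"fingers":255},{"slide":[0.015,0.12,0],"roll":0,"fingers":255},{"slide":[0.015,0.12,0],"roll":0,"fingers":255},{"slide":[0.015,0.12,0],"roll":0,"fingers":255}]'
python3 -m jog '[{"slide":[0.015,0.11,0],"roll":0,"fingers":255},{"slide":[0,0,0],"roll":0,"fingers":255},{"slide":[0,0,0],"roll":0,"fingers":255},{"slide":[0,0,0],"roll":0,"fingers":255}]'
python3 d.py .602 .163 .037
```

```text
t: 13.77
position: [0.5735, 0.1587, 0.1392]
orientation: [-0.006, 0.698, 0.716, 0.005]
wrist_force: [1.3, 0.5, -0.8]
gripper_width: 0.337
gripper_force: 59.2
t: 14.1
position: [0.5982, 0.1626, 0.1375]
orientation: [-0.007, 0.698, 0.716, 0.004]
wrist_force: [0.2, -0.5, -0.3]
gripper_width: 0.336
gripper_force: 59.3
pos [0.5982 0.1626 0.1375] z-axis [-0.0053  0.0156 -0.9999] yaw 91.4492602748944 shares [-0.0051  0.0171  0.402 ] F [ 0.2164 -0.4628 -0.2676] M [-0.0112 -0.023  -0.0146] t 14.1
```

```bash
python3 -m jog '[{"slide":[-0.005,0.017,0.08],"roll":0,"fingers":255},{"slide":[0,0,0.1],"roll":0,"fingers":255},{"slide":[0,0,0.08],"roll":0,"fingers":255},{"slide":[0,0,0.06],"roll":0,"fingers":255},{"slide":[0,0,0.04],"roll":0,"fingers":255},{"slide":[0,0,0.02],"roll":0,"fingers":255},{"slide":[0,0,0.012],"roll":0,"fingers":255},{"slide":[0,0,0],"roll":0,"fingers":255}]'
python3 -m jog '[{"slide":[0,0,0.006],"roll":0,"fingers":255},{"slide":[0,0,0],"roll":0,"fingers":255},{"slide":[0,0,0],"roll":0,"fingers":255}]'
python3 d.py .602 .163 .037
```

```text
t: 14.77
position: [0.6027, 0.1632, 0.0397]
orientation: [-0.007, 0.698, 0.716, 0.004]
wrist_force: [0.9, 0.2, 0.1]
gripper_width: 0.338
gripper_force: 59.3
t: 15.02
position: [0.6035, 0.1634, 0.0387]
orientation: [-0.007, 0.698, 0.716, 0.005]
wrist_force: [0.5, -0.9, 0.1]
gripper_width: 0.334
gripper_force: 59.3
pos [0.6035 0.1634 0.0387] z-axis [-0.0028  0.0162 -0.9999] yaw 91.46063406202084 shares [-0.0014 -0.0061  0.007 ] F [ 0.4841 -0.8902  0.0889] M [-0.0617 -0.0172  0.0162] t 15.0167
```

```bash
python3 -m jog '[{"slide":[0,0,0.006],"roll":0,"fingers":255},{"slide":[0,0,0],"roll":0,"fingers":255},{"slide":[0,0,0],"roll":0,"fingers":100},{"slide":[0,0,0],"roll":0,"fingers":100},{"slide":[0,0,0],"roll":0,"fingers":100},{"slide":[0,0,0],"roll":0,"fingers":100},{"slide":[0,0,0],"roll":0,"fingers":100},{"slide":[0,0,0],"roll":0,"fingers":100}]'
python3 -m jog '[{"slide":[0,0,-0.04],"roll":0,"fingers":100},{"slide":[0,0,-0.1],"roll":0,"fingers":100},{"slide":[0,0,-0.12],"roll":0,"fingers":100},{"slide":[0,0,-0.12],"roll":0,"fingers":100},{"slide":[0,0,-0.12],"roll":0,"fingers":100},{"slide":[0,0,-0.12],"roll":0,"fingers":100},{"slide":[0,0,-0.06],"roll":0,"fingers":100},{"slide":[0,0,0],"roll":0,"fingers":100}]'
python3 d.py .6375 -.176 .2
python3 - <<'E'
from m import *
f=grab_frame("scene");cv2.imwrite("pics/s4.png",f["pixels"])
X,ok=cloud(f)
q=X[ok&(np.hypot(X[...,0]-.637,X[...,1]+.176)<.03)&(X[...,2]>.068)];print(q.min(0),q.max(0),(q.min(0)+q.max(0))/2)
E
```

```text
t: 15.68
position: [0.6029, 0.1633, 0.0364]
orientation: [-0.007, 0.698, 0.716, 0.004]
wrist_force: [-0.2, -0.7, -0.1]
gripper_width: 0.608
gripper_force: 0.0
t: 16.35
position: [0.6063, 0.1612, 0.2122]
orientation: [-0.005, 0.698, 0.716, 0.008]
wrist_force: [1.5, 0.1, 0.6]
gripper_width: 0.609
gripper_force: 0.0
pos [0.6063 0.1612 0.2122] z-axis [ 0.0049  0.0182 -0.9998] yaw 91.46601329201098 shares [-1.3521  0.0902  0.0247] F [1.5315 0.0871 0.5975] M [-0.008  -0.056   0.0278] t 16.35
[ 0.6228 -0.1899  0.0681] [ 0.652  -0.1613  0.08  ] [ 0.6374 -0.1756  0.0741]
```

View pics/s4.png

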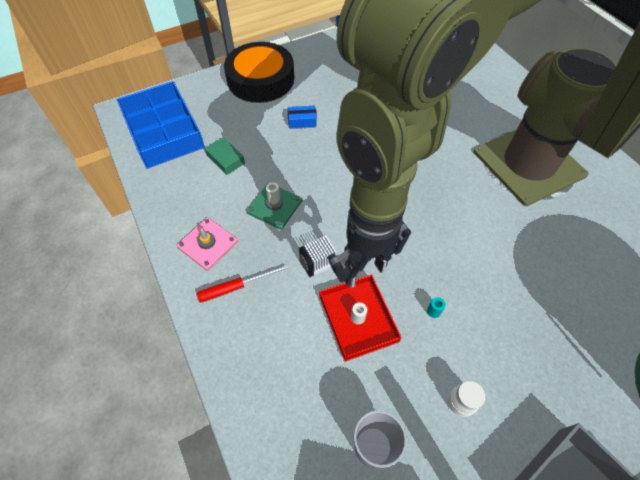

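The picture shows B standing free in the tray at (359,313) and A on the pin at (272,195), its top about 78 mm above the bench. I'll go back to A.

```bash
python3 -m jog '[{"slide":[-0.08,0.007,0],"roll":0,"fingers":100},{"slide":[-0.12,0.008,0],"roll":0,"fingers":100},{"slide":[-0.12,0.008,0],"roll":0,"fingers":100},{"slide":[-0.12,0.008,0],"roll":0,"fingers":100},{"slide":[-0.12,0.008,0],"roll":0,"fingers":100},{"slide":[-0.12,0.008,0],"roll":0,"fingers":100},{"slide":[-0.12,0.008,0],"roll":0,"fingers":100},{"slide":[-0.12,0.008,0],"roll":0,"fingers":100}]'
python3 -m jog '[{"slide":[-0.12,0.008,0],"roll":0,"fingers":100},{"slide":[-0.12,0.008,0],"roll":0,"fingers":100},{"slide":[-0.12,0.008,0],"roll":0,"fingers":100},{"slide":[-0.07,0.003,0],"roll":0,"fingers":100},{"slide":[0,0,0],"roll":0,"fingers":100},{"slide":[0,0,0],"roll":0,"fingers":100},{"slide":[0,0,0],"roll":0,"fingers":100}]'
python3 d.py .6378 -.176 .062; python3 -c "
from h import *
print(observe()['q'],observe()['joint_vel'])"
```

```text
t: 17.07
position: [0.624, -0.0702, 0.2009]
orientation: [-0.008, 0.698, 0.716, 0.003]
wrist_force: [0.4, -0.1, 0.5]
gripper_width: 0.609
gripper_force: 0.0
t: 17.65
position: [0.6339, -0.1755, 0.1997]
orientation: [-0.008, 0.698, 0.716, 0.004]
wrist_force: [0.1, 0.2, -0.3]
gripper_width: 0.609
gripper_force: 0.0
pos [ 0.6339 -0.1755  0.1997] z-axis [-0.0065  0.0171 -0.9998] yaw 91.46782258097801 shares [-0.012   0.0187  0.5507] F [ 0.0737  0.2157 -0.2595] M [-0.0182  0.      0.0181] t 17.65
[-0.2768  0.5202  0.1361  1.1976  0.0147  1.2683] [ 0.0185 -0.0104  0.0027  0.0006 -0.0017 -0.0006]
```

```bash
python3 -m jog '[{"slide":[-0.006,0.009,0.06],"roll":0,"fingers":100},{"slide":[-0.006,0.01,0.1],"roll":0,"fingers":100},{"slide":[0,0,0.1],"roll":0,"fingers":100},{"slide":[0,0,0.06],"roll":0,"fingers":100},{"slide":[0,0,0],"roll":0,"fingers":100},{"slide":[0,0,0],"roll":0,"fingers":100},{"slide":[0,0,0],"roll":0,"fingers":100}]'
python3 d.py .6378 -.176 .063
```

```text
t: 18.23
position: [0.6399, -0.177, 0.122]
orientation: [-0.006, 0.698, 0.716, 0.005]
wrist_force: [0.4, -0.3, -0.6]
gripper_width: 0.606
gripper_force: 0.0
pos [ 0.6399 -0.177   0.122 ] z-axis [-0.0028  0.0156 -0.9999] yaw 91.53470445574729 shares [ 0.0007 -0.0077  0.2361] F [ 0.3675 -0.3413 -0.585 ] M [-0.0484  0.0583  0.0268] t 18.2333
```

```bash
python3 -m jog '[{"slide":[0,-0.007,0.06],"roll":0,"fingers":100},{"slide":[0,0,0.08],"roll":0,"fingers":100},{"slide":[0,0,0.06],"roll":0,"fingers":100},{"slide":[0,0,0.03],"roll":0,"fingers":100},{"slide":[0,0,0],"roll":0,"fingers":100},{"slide":[0,0,0],"roll":0,"fingers":100}]'
python3 d.py .6378 -.176 .063
```

```text
t: 18.73
position: [0.6379, -0.177, 0.0645]
orientation: [-0.006, 0.698, 0.716, 0.005]
wrist_force: [-0.7, -0.3, 0.6]
gripper_width: 0.606
gripper_force: 0.0
pos [ 0.6379 -0.177   0.0645] z-axis [-0.0029  0.0155 -0.9999] yaw 91.47394288996315 shares [ 0.0039 -0.0004  0.006 ] F [-0.706  -0.2714  0.6289] M [-0.0539 -0.0122  0.0202] t 18.7333
```

```bash
python3 -m jog '[{"slide":[0.004,0,0],"roll":0,"fingers":255},{"slide":[0,0,0],"roll":0,"fingers":255},{"slide":[0,0,0],"roll":0,"fingers":255},{"slide":[0,0,0],"roll":0,"fingers":255},{"slide":[0,0,0],"roll":0,"fingers":255},{"slide":[0,0,0],"roll":0,"fingers":255},{"slide":[0,0,0],"roll":0,"fingers":255}]' 60
python3 -m jog '[{"slide":[0,0,0.008],"roll":0,"fingers":255},{"slide":[0,0,0.008],"roll":0,"fingers":255},{"slide":[0,0,0],"roll":0,"fingers":255},{"slide":[0,0,0],"roll":0,"fingers":255}]'
python3 -m jog '[{"slide":[0,0,0.008],"roll":0,"fingers":255},{"slide":[0,0,0],"roll":0,"fingers":255},{"slide":[0,0,0],"roll":0,"fingers":255}]'
python3 d.py .6378 -.176 .053
```

```text
t: 19.32
position: [0.6384, -0.1761, 0.0643]
orientation: [-0.006, 0.698, 0.716, 0.005]
wrist_force: [1.7, 0.6, 5.8]
gripper_width: 0.339
gripper_force: 58.8
t: 19.65
position: [0.6384, -0.1761, 0.0603]
orientation: [-0.006, 0.698, 0.716, 0.005]
wrist_force: [0.8, 0.1, 6.9]
gripper_width: 0.336
gripper_force: 59.0
t: 19.9
position: [0.6384, -0.1761, 0.0585]
orientation: [-0.006, 0.698, 0.716, 0.005]
wrist_force: [1.3, 0.6, 6.4]
gripper_width: 0.344
gripper_force: 59.1
pos [ 0.6384 -0.1761  0.0585] z-axis [-0.0015  0.0153 -0.9999] yaw 91.46638275268052 shares [ 0.0003 -0.0025  0.0219] F [1.3084 0.5861 6.3527] M [ 0.0866 -0.1872  0.0143] t 19.9
```

```bash
python3 -m jog '[{"slide":[0,0,0.008],"roll":0,"fingers":255},{"slide":[0,0,0],"roll":0,"fingers":255},{"slide":[0,0,0],"roll":0,"fingers":255}]'
python3 -m jog '[{"slide":[0,0,0.004],"roll":0,"fingers":255},{"slide":[0,0,0],"roll":0,"fingers":255},{"slide":[0,0,0],"roll":0,"fingers":255}]'
python3 -m jog '[{"slide":[0,0,0.004],"roll":0,"fingers":255},{"slide":[0,0,0],"roll":0,"fingers":255},{"slide":[0,0,0],"roll":0,"fingers":255}]'
```

```text
t: 20.15
position: [0.6384, -0.1761, 0.0566]
orientation: [-0.006, 0.698, 0.716, 0.005]
wrist_force: [0.6, 1.3, 9.4]
gripper_width: 0.341
gripper_force: 59.2
t: 20.4
position: [0.6384, -0.1761, 0.0558]
orientation: [-0.006, 0.698, 0.716, 0.005]
wrist_force: [0.2, -0.1, 8.9]
gripper_width: 0.34
gripper_force: 59.2
t: 20.65
position: [0.6384, -0.1761, 0.0553]
orientation: [-0.006, 0.698, 0.716, 0.005]
wrist_force: [0.4, -0.0, 10.2]
gripper_width: 0.338
gripper_force: 59.4
```

```bash
python3 -m jog '[{"slide":[0,0,0.003],"roll":0,"fingers":255},{"slide":[0,0,0],"roll":0,"fingers":255},{"slide":[0,0,0],"roll":0,"fingers":255}]'
python3 -m jog '[{"slide":[0,0,0.003],"roll":0,"fingers":255},{"slide":[0,0,0],"roll":0,"fingers":255},{"slide":[0,0,0],"roll":0,"fingers":255}]'
python3 -m jog '[{"slide":[0,0,0.003],"roll":0,"fingers":255},{"slide":[0,0,0],"roll":0,"fingers":255},{"slide":[0,0,0],"roll":0,"fingers":255}]'
```

```text
t: 20.9
position: [0.6384, -0.1762, 0.0553]
orientation: [-0.005, 0.698, 0.716, 0.005]
wrist_force: [-1.6, -0.0, 14.3]
gripper_width: 0.342
gripper_force: 59.8
t: 21.15
position: [0.6384, -0.1761, 0.0552]
orientation: [-0.005, 0.698, 0.716, 0.005]
wrist_force: [-3.0, 1.7, 18.8]
gripper_width: 0.338
gripper_force: 60.2
t: 21.4
position: [0.6384, -0.1761, 0.0552]
orientation: [-0.005, 0.698, 0.716, 0.005]
wrist_force: [-4.1, 1.5, 22.4]
gripper_width: 0.34
gripper_force: 60.5
```

```bash
python3 -m jog '[{"slide":[0,0,0.003],"roll":0,"fingers":255},{"slide":[0,0,0],"roll":0,"fingers":255},{"slide":[0,0,0],"roll":0,"fingers":255},{"slide":[0,0,0],"roll":0,"fingers":255},{"slide":[0,0,0],"roll":0,"fingers":255},{"slide":[0,0,0],"roll":0,"fingers":255}]'
python3 - <<'E'
from m import *
f=grab_frame("scene");cv2.imwrite("pics/s5.png",cv2.resize(f["pixels"][130:250,200:360],(800,600),interpolation=cv2.INTER_CUBIC))
s=observe();print(s["position"],s["wrist_force"],s["wrist_torque"])
E
```

```text
t: 21.9
position: [0.6384, -0.1761, 0.0552]
orientation: [-0.005, 0.698, 0.716, 0.005]
wrist_force: [-4.8, 2.3, 25.8]
gripper_width: 0.339
gripper_force: 60.9
[ 0.6384 -0.1761  0.0552] [-5.8788  2.0666 27.0407] [0.4189 1.0949 0.097 ]
```

View pics/s5.png

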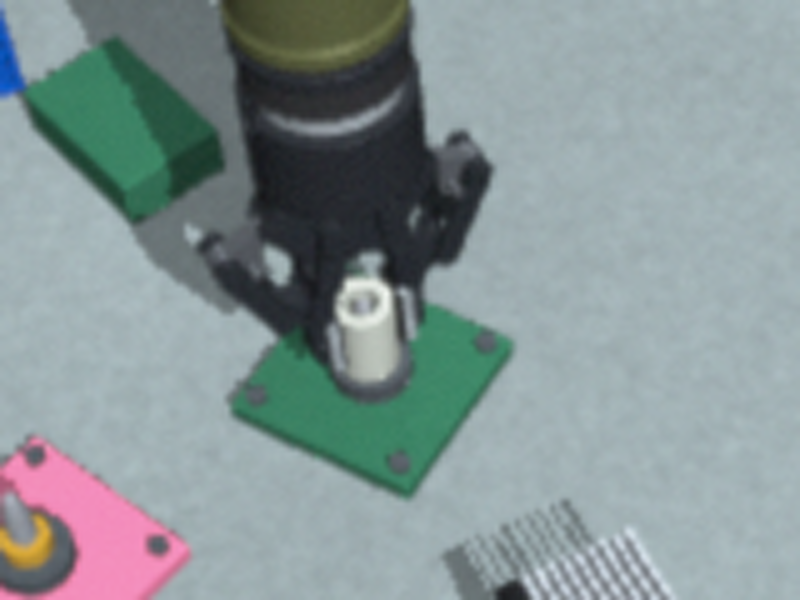

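The crop shows the sleeve at (367,335) standing flat on the dark stop, with no brass visible and the fingers clear of the stand. The push holds steady at about 26 N, so I'll hand the job in.

```bash
python3 -c "
from workcell import bot
print(bot.job_done())"
```

```text
the job is handed in; nothing more can be done
None
```

The job is handed in with no verdict shown: sleeve A slid down to the collar, so it is the good one and is held on the steel stop at about 26 N; sleeve B, taken as the bad one without testing it on the pin, stands released in the red tray.

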